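# Re-lay the counter display tray: jars to the front lane, cans to the back

## Robot

A 7-joint arm with a two-finger parallel gripper is mounted at the origin on a cart in front of the work surface, level with it; the furniture and walls round the work are solid. World frame = base frame: x ahead of the robot, y to its left, z up, the work surface at z = 0. Lengths are in m, angles in rad, forces in N, time in s.
With the tool pointing down it reaches from about 0.35 to 0.9 m from the base axis. Payload 8.1 kg.
Tool frame: the origin (TCP) lies at the very end of the fingers, on their centre line; the grasp point (between the pads) lies 19 mm behind it (arm.tcp_to_grasp is the z of the grasp point in the tool frame, in m); z points along the fingers, y is the line along which they close (so a half turn about z gives the same grasp; the last joint's range is limited). The gripper opens to 92 mm and grips with 3 to 60 N. Pads are 19 mm wide; open, the fingers measure 130 mm over their backs; the gripper's body (75 mm by 190 mm) begins 47 mm behind the grasp point.
Start: joints at [1.123, 0.434, 0.025, 1.573, -0.012, 1.134, -0.075], TCP at [0.211, -0.588, 0.227] pointing down, gripper open.
Joint ranges: [-2.62, 2.62], [-0.44, 2.09], [-1.27, 1.32], [0.08, 2.57], [-1.32, 4.46], [0.12, 2], [-2.74, 2.74]. Speed limits (rad/s): [2.22, 2.22, 3.01, 3.01, 3.14, 3.14, 3.14].

## Interface

Orientations are given as a rotation vector (axis times angle).
In Python, from cell import readout, vision, sign_off, arm gives the robot as it stands. The module is installed in compiled form; this text tells all that it offers.
- The arm moves only by the shell command python3 -m creep 'ROWS' [FORCE]. ROWS is JSON, a list of rows, each a list of 5 numbers: the shift along the tool's x, y, z in units of 4 cm (1.0 is 4 cm), then the turn about the tool's z in units of 4 degrees (1.0 is 4 degrees), then the opening, from 0 (shut) to 1 (fully open). A call has 1 to 12 rows; each row shifts and turns the commanded pose from where the row before left it, along the tool's axes as they then stand; what a row does not reach is not made up. A row lasts 1/8 s, in which the tool goes at most 62.5 mm and 10.7 degrees, less where a joint would pass 70% of its speed; a pose out of reach is approached as far as the arm can. A call with a number of a shift or a turn outside -1 to 1 is refused whole. A call with a gripper value outside its range is refused whole. The fingers move at their own pace and stop on an object; FORCE is the grip in N (left out, the last holds). Time passes only in rows, so rows that do not move let the fingers close. It gives the time, the measured TCP pose, the force, the opening and the grip force at its end, in the units of the state.
- readout.observe(): the state, without advancing time (a new reading comes with each control period).
- vision.get_image(name): name is "scene" or "top"; returns a dict with "pixels" (400x640x3 uint8, blue, green, red), "z_map" (400x640 float32, m along the optical axis (not along the pixel's ray), 0 where there is no reading), "camera_matrix" (3x3 intrinsics, pixels), "position" and "rotation" of the camera in the world. Camera axes: x right, y up, looking along -z (the intrinsics and any distortion apply to the point x, -y, -z); pixel columns grow to the right and rows downward; lengths in m; the calibration is good to about 2 mm. A picture is of the moment at which its call begins.
- sign_off(): hands the job in; it is judged then, once.
The state is a dict: "clock": time; "joints": joint angles; "dq": joint speeds; "joint_efforts": joint torques, N m; "position": TCP position; "ee_rot": TCP orientation; "force": force on the tool from outside, world axes, zero at the start; "ft_torque": the same for the moment, N m; "width": opening from 0.0 (shut) to 1.0 (fully open); "gripper_force": force on a finger pad.
Only numpy, scipy, OpenCV 4.12 (cv2) and the standard library are available. Lean on these libraries where they do the work, as an engineer would, in place of code of your own. Each camera call takes 0.05 s, during which the arm holds its last target. There are 200 camera calls.

## Task

In the display tray on the white counter the tall cans (one or two) stand in the front lane and hide the jars behind them: swap the two lanes, so that both jars stand in the front lane (the robot's side) and every can in the back lane (the wall side). Move the flat lane divider as well, pushed fully home into the slots that leave the wide lane in front, just right for the jars, and the narrow one behind for the cans. Everything in the tray shall stand upright on its floor, and the other things on the counter stay where they are.

Things in the scene. Friction and masses are not known exactly. Their poses are not given: they have to be found in the camera images.
- tray: black open display tray fixed to the counter, 184 (x) x 248 (y) mm. Origin: centre of its underside; +x to the back (the wall), +y to the left, z up. Floor 4 mm thick; front and back walls 26 mm high, inner faces at x = -88 and +88 mm. At both ends (|y| 108 to 120 mm) a grey notched rail with round-topped teeth up to 38 mm high. The lanes run along y between the rails.
- front_slots (a point): point on the tray's floor (4 mm above its origin) midway between the facing pair of slots at tray x = -16 mm, where the divider starts (front lane 70 mm wide, back lane 102 mm). Axes as the tray. The rails have four pairs of vertical slots, at x = -48, -16, +16, +48 mm, 6.5 mm wide below and flaring open in the top 13 mm; the outer pairs leave too narrow a lane.
- back_slots (a point): the same point for the pair of slots at tray x = +16 mm: with the divider there the front lane is 102 mm wide (x -88 to +14 mm) and the back lane 70 mm (x +18 to +88 mm). Axes as the tray.
- clear_patch (a point): middle of an empty patch of the counter's top (height 0) left of the tray, room for two jars, one 50 mm nearer the wall (tray +x) than this point and one 50 mm nearer the robot (tray -x). The counter's front edge lies about 130 mm from it, the tall coffee machine begins about 115 mm to its left, the tray's end lies 45 to 150 mm to its right.
- divider: loose lane divider, 0.16 kg: upright aluminium blade 4 mm thick (x), 234 long (y), 34 high; a 44 mm wide tab in its middle rises to a black grip bar 12 mm thick (x), 48 long (y), 83 to 101 mm above the blade's lower edge. Origin: middle of the lower edge; z up. Home, the edge rests on the tray's floor; it leans up to 8 degrees in its slots. Lifted 40 mm it clears the rails.
- can_a: plain slim drinks can, standing: round, 53 mm across, 134 mm tall, 0.15 to 0.3 kg; origin at the centre of its underside, z up along the can. At the start in the tray's front lane, right part; may be absent.
- can_b: plain slim drinks can, standing: round, 53 mm across, 134 mm tall, 0.15 to 0.3 kg; origin at the centre of its underside, z up along the can. At the start in the tray's front lane, left part; may be absent.
- jar_a: squat round honey jar, amber glass with a steel screw lid, standing: 66 mm across over its whole height, 63 mm tall, thick heavy base, 0.15 to 0.26 kg; origin at the centre of its underside, z up. At the start in the tray's back lane, right part.
- jar_b: squat round honey jar, amber glass with a steel screw lid, standing: 66 mm across over its whole height, 63 mm tall, thick heavy base, 0.15 to 0.26 kg; origin at the centre of its underside, z up. At the start in the tray's back lane, left part.
- stirrer_cup: kraft paper cup with stirrers, 86 mm across, 148 mm tall, at the back left; leave it. Origin under its centre.
- reader: black card reader lying flat, 160 x 78 x 41 mm, to the right of the tray; leave it. Origin under its centre.
- sweets: flat sweets pack, 85 x 130 x 22 mm, to the right of the tray; leave it. Origin under its centre.
- pen: pen lying flat, 139 mm long, 10 mm thick, in front of the tray at the counter's edge; leave it. Origin under its middle.

How it is judged:
By the outcome, as a careful person would: the job done as asked, in the order asked, and still so for the second after the job is handed in, with the robot touching nothing.
Of can_a, can_b only 1 to 2 are there at a start; the rules pass over those that are not, and their reading is None.
At some moment in a run one of jar_a, jar_b may be knocked a few centimetres aside while the robot is not near it.
Once in a run the grip may slacken for a moment while it holds something.
It also fails if it takes over 192 s, if anything falls off the work surface, if the arm or the gripper's body presses on something with over 40 N, if the wrist force passes 120 N, or if a joint passes its speed limit or range.

## Working session

There is one attempt and no reset: what is moved stays moved. The work goes in short steps, Python scripts to look and compute and a shell command to move; the robot and the scene stay as the last step left them, time stands still between calls to the robot, and variables do not carry over. Pictures are saved under pics/ and viewed, at most 14 in all, crops included, and the job is handed in when it is done.

```bash
mkdir -p pics; cat > h.py <<'E'
import numpy as np, cv2
from cell import readout, vision, sign_off, arm
def img(n):
    return vision.get_image(n)
def pts(d):
    K=np.array(d["camera_matrix"]);z=d["z_map"];h,w=z.shape
    u,v=np.meshgrid(np.arange(w),np.arange(h))
    c=np.stack([(u-K[0,2])/K[0,0]*z,-(v-K[1,2])/K[1,1]*z,-z],-1)
    P=c@np.array(d["rotation"]).T+np.array(d["position"])
    P[z==0]=np.nan
    return P
E
python3 - <<'E'
from h import *
for n in("scene","top"):
    d=img(n);cv2.imwrite(f"pics/{n}0.png",d["pixels"]);np.savez(f"{n}0.npz",**d)
    print(n,d["position"],d["rotation"],d["camera_matrix"],[k for k in d])
s=readout.observe();print(s, arm.tcp_to_grasp)
E
```

```text
scene [0.23417914 0.16656099 0.86241322] [ 0.23478244 -0.80538086 -2.46993634] [[453.59468865   0.         321.39749477]
 [  0.         453.59468865 199.59020779]
 [  0.           0.           1.        ]] ['pixels', 'z_map', 'camera_matrix', 'position', 'rotation']
top [ 0.3272932  -0.31727345  1.15446423] [ 0.15001454 -0.15150879 -1.59345384] [[496.78103928   0.         321.26736009]
 [  0.         496.78103928 199.40301956]
 [  0.           0.           1.        ]] ['pixels', 'z_map', 'camera_matrix', 'position', 'rotation']
{'clock': 0.1, 'joints': array([ 1.12343592,  0.43512175,  0.02502241,  1.57399999, -0.01160323,
        1.13402684, -0.07506915]), 'dq': array([-0.00028104, -0.0018009 , -0.00046076, -0.0019508 ,  0.00242928,
        0.00073889,  0.00015117]), 'joint_efforts': array([ 4.62068478e-03, -6.69129539e+01,  9.88832898e-01, -3.15143752e+01,
       -6.04309654e-02,  3.75282147e-02,  6.54038104e-05]), 'position': array([ 0.21099913, -0.58781357,  0.226046  ]), 'ee_rot': array([-3.09371716e+00, -5.38507312e-01,  6.02489225e-04]), 'force': array([ 0.07446264,  1.00142447, -0.33607432]), 'ft_torque': array([-0.04418233, -0.00271479,  0.03159351]), 'gripper_force': 0.0, 'width': 1.0008500719628401} -0.0188
```

View pics/scene0.png

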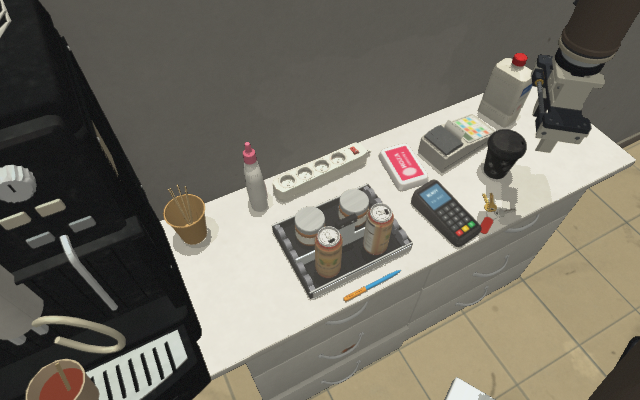

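View pics/top0.png

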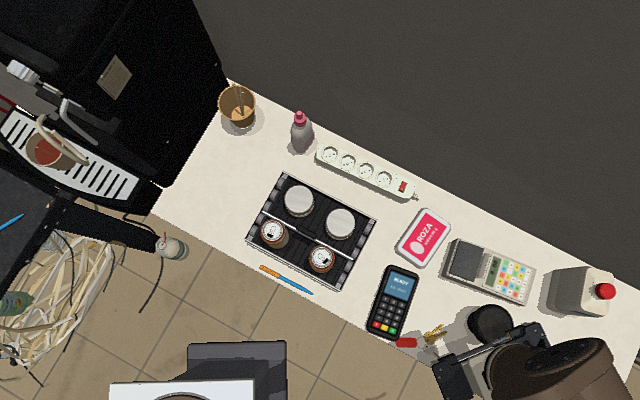

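The scene view shows the tray at about (342,237), with cans at (328,250) and (377,228), jars at (309,222) and (353,203), and the divider between them. In the top view the tray corners are near (284,172), (377,220), (340,290) and (246,240). The cans are at (270,232) and (320,258), and the lids at (299,200) and (340,223). Both cans are present.

```bash
cat > h.py <<'E'
import numpy as np, cv2
from scipy.spatial.transform import Rotation as R
from cell import readout, vision, sign_off, arm
def img(n): return vision.get_image(n)
def pts(d):
    K=np.array(d["camera_matrix"]);z=d["z_map"];h,w=z.shape
    u,v=np.meshgrid(np.arange(w),np.arange(h))
    c=np.stack([(u-K[0,2])/K[0,0]*z,-(v-K[1,2])/K[1,1]*z,-z],-1)
    P=c@R.from_rotvec(d["rotation"]).as_matrix().T+np.array(d["position"])
    P[z==0]=np.nan
    return P
def blobs(d,lo,hi,roi,amin=80):
    P=pts(d);m=((P[...,2]>lo)&(P[...,2]<hi)).astype(np.uint8)
    x0,y0,x1,y1=roi;k=np.zeros_like(m);k[y0:y1,x0:x1]=1;m*=k
    n,L,S,C=cv2.connectedComponentsWithStats(m)
    out=[]
    for i in range(1,n):
        if S[i,4]<amin: continue
        Q=P[L==i]; c,sz,a=cv2.minAreaRect((Q[:,:2]*1000).astype(np.float32))
        cc,r=cv2.minEnclosingCircle((Q[:,:2]*1000).astype(np.float32))
        out.append((S[i,4],C[i].round(),Q.mean(0).round(4),np.median(Q[:,2]).round(4),"rect",np.round(c,1),np.round(sz,1),round(a,1),"circ",np.round(cc,1),round(r,1)))
    return out
E
python3 - <<'E'
from h import *
d=dict(np.load("top0.npz"));roi=(235,160,390,300)
for lo,hi in((.125,.15),(.095,.115),(.055,.08),(.031,.045),(.02,.045)):
    print(lo)
    for b in blobs(d,lo,hi,roi,25):print(*b)
d=dict(np.load("scene0.npz"));roi=(270,180,415,300);print("scene")
for lo,hi in((.125,.15),(.095,.115),(.055,.08)):
    print(lo)
    for b in blobs(d,lo,hi,roi,40):print(*b)
P=pts(dict(np.load("top0.npz")))
print([P[v,u].round(4) for u,v in((200,190),(400,250),(240,190))])
m=((P[...,2]>.012)&(P[...,2]<.15)).astype(np.uint8)
E
```

```text
0.125
457 [273. 231.] [ 0.4616 -0.2186  0.1337] 0.1343 rect [ 463.  -218.1] [51.3 49.1] 58.4 circ [ 461.9 -217.7] 26.0
464 [321. 257.] [ 0.4042 -0.318   0.1337] 0.1342 rect [ 404.4 -318.3] [50.3 48.3] 35.2 circ [ 404.6 -318. ] 26.1
0.095
132 [306. 231.] [ 0.4623 -0.2868  0.1045] 0.1049 rect [ 462.6 -286.9] [46.9 12.6] 60.5 circ [ 462.1 -286.7] 23.6
28 [282. 239.] [ 0.4476 -0.2359  0.1044] 0.1039 rect [ 449.9 -235.9] [ 9.8 41.5] 55.4 circ [ 452.7 -231.9] 20.8
0.055
655 [299. 199.] [ 0.5398 -0.2712  0.0671] 0.0673 rect [ 541.  -271.5] [62.7 64.3] 89.8 circ [ 540.8 -270.9] 32.4
668 [340. 223.] [ 0.4841 -0.3617  0.0671] 0.0673 rect [ 484.2 -361.3] [62.1 62.6] 87.6 circ [ 485.4 -362.2] 32.6
32 [282. 242.] [ 0.4458 -0.2328  0.07  ] 0.0714 rect [ 448. -232.] [13.5 46.3] 44.4 circ [ 452.9 -227.3] 23.1
0.031
645 [362. 172.] [ 0.6046 -0.4167  0.0407] 0.0412 rect [ 618.1 -408.6] [178.2  50.7] 63.0 circ [ 596.8 -397.8] 89.1
50 [280. 182.] [ 0.5879 -0.2282  0.0358] 0.0358 rect [ 587.7 -228.1] [12.  23.2] 59.3 circ [ 588.6 -227. ] 11.9
48 [274. 193.] [ 0.5607 -0.2126  0.0362] 0.0366 rect [ 561.4 -
[... 2201 characters left out ...]
-209.3] 25.1
0.055
625 [354. 202.] [ 0.4829 -0.3576  0.0668] 0.0674 rect [ 484.8 -359.8] [63.1 63.3] 30.6 circ [ 485.2 -360.7] 33.4
678 [309. 220.] [ 0.5385 -0.2667  0.0668] 0.0673 rect [ 540.2 -269.5] [61.3 64.7] 32.1 circ [ 540.4 -269.3] 32.8
99 [347. 229.] [ 0.4599 -0.2878  0.0678] 0.0682 rect [ 460.8 -286.6] [38.2  4.4] 60.6 circ [ 461.6 -287.1] 19.1
166 [376. 239.] [ 0.397  -0.2976  0.068 ] 0.0687 rect [ 399.4 -302.5] [52.9 23.7] 18.4 circ [ 403.1 -313.7] 26.4
157 [328. 263.] [ 0.4514 -0.1991  0.0679] 0.0683 rect [ 452.8 -203.9] [52.3 23. ] 35.1 circ [ 459.4 -213.3] 26.1
[array([ 5.817e-01, -3.400e-02, -2.000e-04]), array([ 0.4241, -0.4971,  0.0237]), array([ 0.5773, -0.1303,  0.0076])]
```

```bash
cat >> h.py <<'E'
C=np.array([.4763,-.2952]);YAW=np.radians(-29.8)
TX=np.array([np.cos(YAW),np.sin(YAW)]);TY=np.array([-TX[1],TX[0]])
def tray(p): q=np.asarray(p)[...,:2]-C; return np.stack([q@TX,q@TY],-1)
def world(x,y): return C+x*TX+y*TY
def go(x,y,z,cl=None,yaw=None):
    """units to TCP target: tray x,y (m), height z; closing axis angle cl (deg in tray frame, 90 = along tray y)"""
    s=readout.observe();M=R.from_rotvec(s["ee_rot"]).as_matrix()
    d=np.r_[world(x,y),z]-s["position"];t=0
    ycl=np.degrees(np.arctan2(M[1,1],M[0,1])-YAW)
    if cl is not None: t=(cl-ycl+90)%180-90
    # shift in tool axes as they now stand; turn about tool z (down): sign reversed
    print("tcp tray",tray(s["position"]).round(4),"z",s["position"][2].round(4),"closing",round(ycl%180,1),"tilt",np.degrees(np.arccos(-M[2,2])).round(2),"w",round(s["width"],3),"gf",round(s["gripper_force"],1),"F",s["force"].round(1),"t",round(s["clock"],1))
    print("  units xyz",(M.T@d/.04).round(2),"turn",round(-t/4,2),"j7",s["joints"][6].round(2))
    # after turning first
    M2=M@R.from_euler("z",-t,degrees=True).as_matrix()
    print("  after turn: xyz",(M2.T@d/.04).round(2), "tool x/y in tray",(np.r_[TX@M2[:2,0],TY@M2[:2,0]]).round(2),(np.r_[TX@M2[:2,1],TY@M2[:2,1]]).round(2))
E
python3 - <<'E'
from h import *
d=dict(np.load("top0.npz"));P=pts(d);T=tray(P);z=P[...,2]
xs=np.arange(-.24,.24,.02);
for y in np.arange(.48,.12,-.02):
    r=""
    for x in xs:
        m=(abs(T[...,0]-x)<.01)&(abs(T[...,1]-y)<.01)
        r+="%5d"%(1000*np.nanmax(z[m])) if m.any() else "    ."
    print("%.2f"%y,r)
print("     ","".join("%5d"%(1000*x) for x in xs))
d=dict(np.load("scene0.npz"));
go(.042,.055,.18,90)
E
```

```text
0.48     .    . -808  128  130  210  213  336  329  366  490    .    .    .    .    .    .    .    .    .    .    .    .    .
0.46  -823    . -803  124  130  130  324  335  129  367  522    .  564  565    .    .    .    .    .    .    .    .    .    .
0.44  -385 -381 -381  126  130  131  317  325  130  521  550  563  567  566  566    .    .    .    .    .    .    .    .    .
0.42  -374 -349 -352  125  131  133  283  283  353  525  551  564  566  566  566    .    .    .    .    .    .    .    .    .
0.40  -376 -351 -347   53  129  130  133  133  130  519  550  565  565  566  566  565    .    .    .    .    .    .    .    .
0.38  -398 -380 -386 -808  127  132  130  132  129  367  550  564  566  566  566  566    .    .    .    .    .    .    .    .
0.36  -799 -804 -807 -808  127  131  130  129  130  367  551  564  566  566  566  567  565    .    .    .    .    .    .    2
0.34  -805 -804 -804 -802 -801    6    5    7  121  366  369  558  564  565  565  565  565  549  525  496  470  441  412  389
0.32  -804 -809 -805 -800 -801    5    5    7    3    5    5    7    5    7    6    6    5  
[... 821 characters left out ...]
   4    6    5    6    6    7    5    6    6    6    5    6    4    4    6    4    5    5    5
0.16  -807 -804 -802 -802 -805    3    6    6    4    6    7    6    4    6    6    4    8    5    5    7    5    4    4    3
0.14  -801 -805 -807 -807 -801    5    5    5    5    6    7    4    4    5    4    4    4    5    5    5  137  177    .    .
       -240 -220 -200 -180 -160 -140 -120 -100  -80  -60  -40  -20    0   19   39   59   79   99  119  139  159  179  199  219
tcp tray [-0.0848 -0.3858] z 0.226 closing 139.5 tilt 0.08 w 1.001 gf 0.0 F [ 0.1  1.  -0.3] t 0.1
  units xyz [10.44 -4.74  1.16] turn 12.39 j7 -0.08
  after turn: xyz [  3.17 -11.02   1.16] tool x/y in tray [1. 0.] [-0. -1.]
```

```bash
python3 -m creep '[[0,0,0,1,1],[0,0,0,1,1],[0,0,0,1,1],[0,0,0,1,1],[0,0,0,1,1],[0,0,0,1,1],[0,0,0,1,1],[0,0,0,1,1],[0,0,0,1,1],[0,0,0,1,1],[0,0,0,1,1],[0,0,0,1,1]]' 40; python3 -m creep '[[0.3,-0.8,0,0.4,1],[0.3,-0.8,0,0,1],[0.3,-0.8,0,0,1],[0.3,-0.8,0,0,1],[0.3,-0.8,0,0,1],[0.3,-0.8,0,0,1],[0.3,-0.8,0,0,1],[0.3,-0.8,0,0,1],[0.3,-0.8,0,0,1],[0.3,-0.8,0,0,1],[0,0,0,0,1]]'
python3 - <<'E'
from h import *
go(.0407,-.053,.14,90)
E
```

```text
clock: 1.6
position: [0.2111, -0.5879, 0.2263]
ee_rot: [-3.045, 0.77, 0.001]
force: [-0.2, 0.1, 0.8]
width: 0.997
gripper_force: 0.0
clock: 2.98
position: [0.4764, -0.3666, 0.2261]
ee_rot: [-3.036, 0.801, 0.0]
force: [-0.2, 0.1, 0.4]
width: 1.0
gripper_force: 0.0
tcp tray [ 0.0356 -0.0619] z 0.2261 closing 90.3 tilt 0.1 w 1.0 gf 0.0 F [-0.2  0.1  0.4] t 3.0
  units xyz [ 0.13 -0.22  2.15] turn 0.06 j7 -1.47
  after turn: xyz [ 0.13 -0.22  2.15] tool x/y in tray [1. 0.] [-0. -1.]
```

```bash
cat >> h.py <<'E'
def see(lo,hi,amin=150,reg=(-.14,.14,-.13,.33)):
    for n in("top","scene"):
        d=img(n);P=pts(d);T=tray(P);z=P[...,2]
        m=((z>lo)&(z<hi)&(T[...,0]>reg[0])&(T[...,0]<reg[1])&(T[...,1]>reg[2])&(T[...,1]<reg[3])).astype(np.uint8)
        k,L,S,_=cv2.connectedComponentsWithStats(m)
        for i in range(1,k):
            if S[i,4]<amin: continue
            Q=(T[L==i]*1000).astype(np.float32);c,r=cv2.minEnclosingCircle(Q)
            print(n,S[i,4],"circ",np.round(c,1),round(r,1),"range",Q.min(0).round(),Q.max(0).round(),"z",np.median(z[L==i]).round(4))
E
python3 - <<'E'
from h import *
see(.057,.075)
E
```

```text
scene 614 circ [ 39.7 -52.7] 32.7 range [  8. -85.] [ 71. -20.] z 0.0674
scene 664 circ [43.1 54. ] 32.8 range [11. 22.] [75. 86.] z 0.0674
```

```bash
python3 -m creep '[[0.13,-0.22,0.5,0,1],[0,0,0.5,0,1],[0,0,0.5,0,1],[0,0,0.5,0,1],[0,0,0.2,0,1],[0,0,0,0,1]]' 40; python3 - <<'E'
from h import *
go(.0407,-.053,.043,90)
E
```

```text
clock: 3.82
position: [0.4821, -0.3652, 0.1386]
ee_rot: [3.035, -0.811, -0.001]
force: [1.5, 0.3, 0.6]
width: 0.999
gripper_force: 0.0
tcp tray [ 0.0398 -0.0579] z 0.1386 closing 89.9 tilt 0.05 w 0.999 gf 0.0 F [1.5 0.3 0.6] t 3.8
  units xyz [ 0.02 -0.12  2.39] turn -0.03 j7 -1.47
  after turn: xyz [ 0.02 -0.12  2.39] tool x/y in tray [ 1. -0.] [-0. -1.]
```

```bash
python3 -m creep '[[0.02,-0.12,0.5,0,1],[0,0,0.5,0,1],[0,0,0.5,0,1],[0,0,0.4,0,1],[0,0,0.4,0,1],[0,0,0,0,1]]' 40; python3 - <<'E'
from h import *
go(.0407,-.053,.043,90)
E
```

```text
clock: 4.58
position: [0.4853, -0.3606, 0.0457]
ee_rot: [-3.035, 0.809, 0.003]
force: [0.3, 0.2, 0.4]
width: 1.002
gripper_force: 0.0
tcp tray [ 0.0403 -0.0523] z 0.0457 closing 89.9 tilt 0.11 w 1.002 gf 0.0 F [0.3 0.2 0.4] t 4.6
  units xyz [0.01 0.02 0.07] turn -0.01 j7 -1.47
  after turn: xyz [0.01 0.02 0.07] tool x/y in tray [ 1. -0.] [-0. -1.]
```

Aligned; close, then lift.

```bash
python3 -m creep '[[0,0,0.07,0,1],[0,0,0,0,0.4],[0,0,0,0,0.4],[0,0,0,0,0.4],[0,0,0,0,0.4],[0,0,0,0,0.4],[0,0,0,0,0.4]]' 45;  python3 -m creep '[[0,0,-0.4,0,0.4],[0,0,-0.6,0,0.4],[0,0,-0.6,0,0.4],[0,0,-0.6,0,0.4],[0,0,-0.6,0,0.4],[0,0,-0.6,0,0.4],[0,0,0,0,0.4]]'; python3 - <<'E'
from h import *
go(.03,.215,.18,90)
E
```

```text
clock: 5.45
position: [0.4861, -0.3611, 0.0442]
ee_rot: [3.035, -0.809, 0.001]
force: [-0.8, -0.2, 4.7]
width: 0.711
gripper_force: 45.0
clock: 6.32
position: [0.4869, -0.3614, 0.1823]
ee_rot: [3.035, -0.809, 0.006]
force: [0.1, -0.5, -2.0]
width: 0.712
gripper_force: 45.0
tcp tray [ 0.0421 -0.0522] z 0.1823 closing 89.9 tilt 0.23 w 0.712 gf 45.0 F [ 0.1 -0.5 -2. ] t 6.3
  units xyz [-0.31 -6.68  0.06] turn -0.01 j7 -1.49
  after turn: xyz [-0.3  -6.68  0.06] tool x/y in tray [1. 0.] [-0. -1.]
```

```bash
python3 -m creep '[[0,-0.4,0,0,0.4],[0,-0.7,0,0,0.4],[0,-0.7,0,0,0.4],[0,-0.7,0,0,0.4],[0,-0.7,0,0,0.4],[-0.3,-0.7,0,0,0.4],[0,-0.7,0,0,0.4],[0,-0.7,0,0,0.4],[0,-0.7,0,0,0.4],[0,-0.5,0,0,0.4],[0,-0.1,0,0,0.4],[0,0,0,0,0.4]]';  python3 - <<'E'
from h import *
go(.03,.215,.042,90)
see(.057,.075)
E
```

```text
clock: 7.82
position: [0.6065, -0.1265, 0.1796]
ee_rot: [3.035, -0.809, -0.001]
force: [0.5, -0.9, -1.1]
width: 0.709
gripper_force: 45.0
tcp tray [0.0291 0.2111] z 0.1796 closing 89.9 tilt 0.06 w 0.709 gf 45.0 F [ 0.5 -0.9 -1.1] t 7.8
  units xyz [ 0.02 -0.1   3.44] turn -0.02 j7 -1.94
  after turn: xyz [ 0.02 -0.1   3.44] tool x/y in tray [ 1. -0.] [ 0. -1.]
top 654 circ [44.  52.6] 32.5 range [12. 21.] [75. 85.] z 0.0672
scene 665 circ [43.4 54. ] 33.4 range [10. 22.] [74. 86.] z 0.0675
```

```bash
python3 -m creep '[[0,-0.1,0.6,0,0.4],[0,0,0.7,0,0.4],[0,0,0.7,0,0.4],[0,0,0.6,0,0.4],[0,0,0.4,0,0.4],[0,0,0.25,0,0.4],[0,0,0.15,0,0.4],[0,0,0.03,0,0.4],[0,0,0,0,0.4]]';  python3 - <<'E'
from h import *
go(.03,.215,.040,90)
E
```

```text
clock: 9.05
position: [0.6093, -0.1225, 0.0432]
ee_rot: [-3.036, 0.809, -0.001]
force: [0.6, -0.3, -1.2]
width: 0.71
gripper_force: 45.0
tcp tray [0.0296 0.2159] z 0.0432 closing 90.0 tilt 0.05 w 0.71 gf 45.0 F [ 0.6 -0.3 -1.2] t 9.1
  units xyz [0.01 0.02 0.08] turn -0.01 j7 -1.94
  after turn: xyz [0.01 0.02 0.08] tool x/y in tray [ 1. -0.] [-0. -1.]
```

```bash
python3 -m creep '[[0,0,0.06,0,0.4],[0,0,0.02,0,0.4],[0,0,0,0,0.4],[0,0,0,0,0.85],[0,0,0,0,0.95],[0,0,0,0,0.95],[0,0,0,0,0.95],[0,0,-0.4,0,1],[0,0,-0.7,0,1],[0,0,-0.8,0,1],[0,0,-0.8,0,1],[0,0,-0.8,0,1]]';  python3 - <<'E'
from h import *
go(.0435,.0535,.043,90)
see(.055,.075)
E
```

```text
clock: 10.55
position: [0.609, -0.1225, 0.1819]
ee_rot: [-3.035, 0.809, -0.002]
force: [-0.7, 0.4, 0.1]
width: 1.003
gripper_force: 0.0
tcp tray [0.0293 0.2158] z 0.1819 closing 89.9 tilt 0.07 w 1.003 gf 0.0 F [-0.7  0.4  0.1] t 10.6
  units xyz [0.35 4.06 3.47] turn -0.01 j7 -1.95
  after turn: xyz [0.35 4.06 3.47] tool x/y in tray [ 1. -0.] [-0. -1.]
top 192 circ [ 17.6 216.8] 29.5 range [ -3. 187.] [ 24. 246.] z 0.0631
top 654 circ [44.1 52.6] 32.8 range [12. 21.] [75. 85.] z 0.0672
scene 676 circ [42.2 53.7] 33.1 range [10. 22.] [74. 86.] z 0.0674
scene 767 circ [ 27.8 215.6] 32.9 range [ -5. 185.] [ 60. 248.] z 0.0636
```

```bash
python3 -m creep '[[0.1,0.5,0,0,1],[0.1,0.7,0,0,1],[0.1,0.7,0,0,1],[0.05,0.7,0,0,1],[0,0.7,0,0,1],[0,0.56,0,0,1],[0,0.2,0,0,1],[0,0,0.5,0,1],[0,0,0.5,0,1],[0,0,0.2,0,1],[0,0,0,0,1]]';  python3 - <<'E'
from h import *
go(.0435,.0535,.043,90)
E
```

```text
clock: 12.02
position: [0.5399, -0.27, 0.131]
ee_rot: [-3.036, 0.809, 0.002]
force: [-0.6, -0.2, 0.4]
width: 1.002
gripper_force: 0.0
tcp tray [0.0427 0.0535] z 0.131 closing 90.0 tilt 0.07 w 1.002 gf 0.0 F [-0.6 -0.2  0.4] t 12.0
  units xyz [ 0.02 -0.    2.2 ] turn -0.01 j7 -1.67
  after turn: xyz [ 0.02 -0.    2.2 ] tool x/y in tray [ 1. -0.] [-0. -1.]
```

```bash
python3 -m creep '[[0,0,0.5,0,1],[0,0,0.6,0,1],[0,0,0.5,0,1],[0,0,0.4,0,1],[0,0,0.2,0,1],[0,0,0,0,0.4],[0,0,0,0,0.4],[0,0,0,0,0.4],[0,0,0,0,0.4],[0,0,0,0,0.4],[0,0,0,0,0.4]]' 45;  python3 - <<'E'
from h import *
go(-.07,.215,.18,90)
E
```

```text
clock: 13.4
position: [0.5407, -0.2705, 0.0442]
ee_rot: [3.035, -0.809, 0.002]
force: [-1.6, 0.3, 6.4]
width: 0.708
gripper_force: 45.0
tcp tray [0.0436 0.0534] z 0.0442 closing 89.9 tilt 0.06 w 0.708 gf 45.0 F [-1.6  0.3  6.4] t 13.4
  units xyz [-2.84 -4.04 -3.4 ] turn -0.01 j7 -1.66
  after turn: xyz [-2.84 -4.04 -3.4 ] tool x/y in tray [ 1. -0.] [-0. -1.]
```

```bash
python3 -m creep '[[0,0,-0.4,0,0.4],[0,0,-0.7,0,0.4],[0,0,-0.8,0,0.4],[0,0,-0.8,0,0.4],[0,0,-0.7,0,0.4],[0,-0.7,0,0,0.4],[0,-0.7,0,0,0.4],[0,-0.7,0,0,0.4],[0,-0.7,0,0,0.4],[-0.5,-0.7,0,0,0.4],[-0.6,-0.5,0,0,0.4],[-0.6,0,0,0,0.4]]'; python3 -m creep '[[-0.6,0,0,0,0.4],[-0.5,0,0,0,0.4],[0,0,0,0,0.4],[0,0,0,0,0.4]]';  python3 - <<'E'
from h import *
go(-.07,.215,.04,90)
E
```

```text
clock: 14.9
position: [0.5608, -0.095, 0.18]
ee_rot: [-3.036, 0.804, 0.0]
force: [0.0, -0.5, -1.1]
width: 0.711
gripper_force: 45.0
clock: 15.4
position: [0.5234, -0.0762, 0.1801]
ee_rot: [3.035, -0.809, 0.002]
force: [-0.1, -0.5, -1.6]
width: 0.711
gripper_force: 45.0
tcp tray [-0.068   0.2135] z 0.1801 closing 89.9 tilt 0.07 w 0.711 gf 45.0 F [-0.1 -0.5 -1.6] t 15.4
  units xyz [-0.05 -0.04  3.5 ] turn -0.02 j7 -2.03
  after turn: xyz [-0.05 -0.04  3.5 ] tool x/y in tray [ 1. -0.] [-0. -1.]
```

```bash
python3 -m creep '[[-0.05,0,0.6,0,0.4],[0,0,0.7,0,0.4],[0,0,0.7,0,0.4],[0,0,0.6,0,0.4],[0,0,0.4,0,0.4],[0,0,0.25,0,0.4],[0,0,0.15,0,0.4],[0,0,0.05,0,0.4],[0,0,0.03,0,0.4],[0,0,0,0,0.4]]'; python3 - <<'E'
from h import *
go(-.07,.215,.04,90)
E
```

```text
clock: 16.65
position: [0.5212, -0.0748, 0.0407]
ee_rot: [-3.036, 0.809, -0.001]
force: [0.2, -0.1, -2.5]
width: 0.711
gripper_force: 45.0
tcp tray [-0.0706  0.2136] z 0.0407 closing 90.0 tilt 0.04 w 0.711 gf 45.0 F [ 0.2 -0.1 -2.5] t 16.6
  units xyz [ 0.01 -0.03  0.02] turn -0.01 j7 -2.02
  after turn: xyz [ 0.01 -0.03  0.02] tool x/y in tray [ 1. -0.] [-0. -1.]
```

```bash
python3 -m creep '[[0,0,0,0,0.8],[0,0,0,0,0.95],[0,0,0,0,0.95],[0,0,0,0,0.95],[0,0,-0.4,0,1],[0,0,-0.7,0,1],[0,0,-0.8,0,1],[0,0,-0.8,0,1],[0,0,-0.8,0,1],[0,0,0,0,1]]';  python3 - <<'E'
from h import *
see(.055,.075,reg=(-.14,.14,.15,.33))
see(.128,.145)
go(-.052,.061,.09,90)
E
```

```text
clock: 17.9
position: [0.5227, -0.075, 0.1838]
ee_rot: [-3.034, 0.809, -0.009]
force: [-0.1, 0.2, 0.3]
width: 0.997
gripper_force: 0.0
top 625 circ [ 29.6 215.7] 32.7 range [ -3. 184.] [ 61. 247.] z 0.0633
scene 160 circ [ 11.  216.7] 27.2 range [ -4. 190.] [ 13. 244.] z 0.0625
scene 893 circ [-71.1 214.3] 32.7 range [-104.  182.] [-39. 246.] z 0.0635
top 410 circ [-51.2  59.6] 25.1 range [-76.  36.] [-26.  84.] z 0.1347
top 419 circ [-51.7 -55.4] 24.8 range [-73. -80.] [-27. -31.] z 0.1345
scene 424 circ [-53.4 -53.4] 24.0 range [-76. -76.] [-31. -31.] z 0.1352
scene 462 circ [-52.7  61.5] 24.5 range [-76.  37.] [-30.  86.] z 0.135
tcp tray [-0.0713  0.2132] z 0.1798 closing 89.9 tilt 0.07 w 1.003 gf 0.0 F [ 0.8 -0.1  0.1] t 18.1
  units xyz [0.49 3.8  2.25] turn -0.01 j7 -2.03
  after turn: xyz [0.49 3.8  2.25] tool x/y in tray [ 1. -0.] [-0. -1.]
```

```bash
python3 -m creep '[[0.1,0.6,0,0,1],[0.1,0.8,0,0,1],[0.1,0.8,0,0,1],[0.1,0.8,0,0,1],[0.09,0.6,0,0,1],[0,0.2,0,0,1],[0,0,0,0,1],[0,0,0.4,0,1]]';  python3 - <<'E'
from h import *
go(-.052,.0605,.09,90)
E
```

```text
clock: 19.1
position: [0.4637, -0.2153, 0.1648]
ee_rot: [-3.036, 0.807, -0.003]
force: [-0.1, 0.6, -0.3]
width: 1.0
gripper_force: 0.0
tcp tray [-0.0507  0.0631] z 0.1648 closing 90.0 tilt 0.12 w 1.0 gf 0.0 F [-0.1  0.6 -0.3] t 19.1
  units xyz [-0.04  0.07  1.87] turn 0.01 j7 -1.72
  after turn: xyz [-0.04  0.07  1.87] tool x/y in tray [ 1. -0.] [ 0. -1.]
```

```bash
python3 -m creep '[[-0.03,0.05,0.4,0,1],[0,0,0.6,0,1],[0,0,0.5,0,1],[0,0,0.3,0,1],[0,0,0,0,1],[0,0,0,0,0.3],[0,0,0,0,0.3],[0,0,0,0,0.3],[0,0,0,0,0.3],[0,0,0,0,0.3],[0,0,0,0,0.3]]' 35;  python3 - <<'E'
from h import *
go(.053,.065,.16,90)
E
```

```text
clock: 20.48
position: [0.4605, -0.2176, 0.0925]
ee_rot: [3.036, -0.809, 0.001]
force: [0.2, 0.1, 1.9]
width: 0.553
gripper_force: 35.0
tcp tray [-0.0523  0.0595] z 0.0925 closing 90.0 tilt 0.02 w 0.553 gf 35.0 F [0.2 0.1 1.9] t 20.5
  units xyz [ 2.63 -0.14 -1.69] turn -0.01 j7 -1.7
  after turn: xyz [ 2.63 -0.14 -1.69] tool x/y in tray [ 1. -0.] [-0. -1.]
```

```bash
python3 -m creep '[[0,0,-0.3,0,0.3],[0,0,-0.6,0,0.3],[0,0,-0.7,0,0.3],[0,0,-0.2,0,0.3],[0.5,-0.1,0,0,0.3],[0.6,-0.04,0,0,0.3],[0.6,0,0,0,0.3],[0.6,0,0,0,0.3],[0.33,0,0,0,0.3],[0,0,0,0,0.3],[0,0,0,0,0.3]]';  python3 - <<'E'
from h import *
go(.053,.065,.0935,90)
E
```

```text
clock: 21.85
position: [0.5534, -0.2645, 0.1641]
ee_rot: [-3.035, 0.809, 0.002]
force: [0.3, -0.9, -1.7]
width: 0.555
gripper_force: 35.0
tcp tray [0.0517 0.065 ] z 0.1641 closing 90.0 tilt 0.07 w 0.555 gf 35.0 F [ 0.3 -0.9 -1.7] t 21.9
  units xyz [ 0.04 -0.    1.76] turn -0.01 j7 -1.67
  after turn: xyz [ 0.04 -0.    1.76] tool x/y in tray [ 1. -0.] [-0. -1.]
```

```bash
python3 -m creep '[[0.03,0,0.5,0,0.3],[0,0,0.6,0,0.3],[0,0,0.4,0,0.3],[0,0,0.15,0,0.3],[0,0,0.08,0,0.3],[0,0,0.03,0,0.3],[0,0,0,0,0.3]]';  python3 - <<'E'
from h import *
go(.053,.065,.0925,90)
E
```

```text
clock: 22.72
position: [0.5557, -0.2658, 0.0944]
ee_rot: [3.035, -0.809, 0.001]
force: [-0.2, 0.1, -2.7]
width: 0.554
gripper_force: 35.0
tcp tray [0.0543 0.065 ] z 0.0944 closing 89.9 tilt 0.05 w 0.554 gf 35.0 F [-0.2  0.1 -2.7] t 22.7
  units xyz [-0.03  0.    0.05] turn -0.01 j7 -1.66
  after turn: xyz [-0.03  0.    0.05] tool x/y in tray [ 1. -0.] [-0. -1.]
```

```bash
python3 -m creep '[[0,0,0.05,0,0.3],[0,0,0,0,0.3],[0,0,0,0,0.7],[0,0,0,0,0.9],[0,0,0,0,0.9],[0,0,0,0,0.9],[0,0,-0.3,0,0.95],[0,0,-0.7,0,1],[0,0,-0.7,0,1],[0,0,-0.4,0,1],[0,0,0,0,1]]';  python3 - <<'E'
from h import *
see(.128,.145)
go(-.0525,-.0545,.09,90)
E
```

```text
clock: 24.1
position: [0.5561, -0.2659, 0.1773]
ee_rot: [3.035, -0.809, 0.004]
force: [0.2, 0.2, -0.9]
width: 0.998
gripper_force: 0.0
top 418 circ [-51.2 -55.3] 24.5 range [-74. -79.] [-28. -31.] z 0.1346
scene 400 circ [54.1 67.4] 23.8 range [31. 44.] [77. 91.] z 0.1349
scene 424 circ [-53.5 -53.7] 24.7 range [-78. -76.] [-29. -31.] z 0.1351
tcp tray [0.0535 0.065 ] z 0.1753 closing 90.0 tilt 0.05 w 1.0 gf 0.0 F [ 0.5  0.4 -0.1] t 24.2
  units xyz [-2.64  2.99  2.13] turn -0.01 j7 -1.67
  after turn: xyz [-2.65  2.99  2.13] tool x/y in tray [ 1. -0.] [-0. -1.]
```

```bash
python3 -m creep '[[-0.4,0.45,0,0,1],[-0.5,0.6,0,0,1],[-0.6,0.6,0,0,1],[-0.6,0.6,0,0,1],[-0.4,0.5,0,0,1],[-0.15,0.24,0,0,1],[0,0,0,0,1],[0,0,0.2,0,1],[0,0,0,0,1]]';  python3 - <<'E'
from h import *
go(-.0525,-.0545,.0925,90)
E
```

```text
clock: 25.32
position: [0.4044, -0.3157, 0.1669]
ee_rot: [-3.036, 0.807, 0.002]
force: [1.4, 1.0, 0.4]
width: 1.001
gripper_force: 0.0
tcp tray [-0.0522 -0.0535] z 0.1669 closing 90.0 tilt 0.08 w 1.001 gf 0.0 F [1.4 1.  0.4] t 25.3
  units xyz [-0.    0.02  1.86] turn 0.01 j7 -1.47
  after turn: xyz [-0.    0.02  1.86] tool x/y in tray [1. 0.] [ 0. -1.]
```

```bash
python3 -m creep '[[0,0.02,0.4,0,1],[0,0,0.6,0,1],[0,0,0.5,0,1],[0,0,0.3,0,1],[0,0,0.06,0,1],[0,0,0,0,0.3],[0,0,0,0,0.3],[0,0,0,0,0.3],[0,0,0,0,0.3],[0,0,0,0,0.3],[0,0,0,0,0.3]]' 35;  python3 -m creep '[[0,0,-0.3,0,0.3],[0,0,-0.6,0,0.3],[0,0,-0.7,0,0.3],[0,0,-0.2,0,0.3],[0.5,0.1,0,0,0.3],[0.6,0.1,0,0,0.3],[0.6,0.06,0,0,0.3],[0.6,0,0,0,0.3],[0.33,0,0,0,0.3],[0,0,0,0,0.3],[0,0,0,0,0.3]]'; python3 - <<'E'
from h import *
go(.053,-.065,.0925,90)
E
```

```text
clock: 26.7
position: [0.4036, -0.3174, 0.0937]
ee_rot: [3.035, -0.809, 0.001]
force: [-0.7, -0.6, 3.2]
width: 0.562
gripper_force: 35.0
clock: 28.08
position: [0.4886, -0.3782, 0.1652]
ee_rot: [-3.035, 0.809, 0.002]
force: [-0.2, -0.2, -1.7]
width: 0.567
gripper_force: 35.0
tcp tray [ 0.0519 -0.0659] z 0.1652 closing 89.9 tilt 0.07 w 0.567 gf 35.0 F [-0.2 -0.2 -1.7] t 28.1
  units xyz [ 0.03 -0.02  1.82] turn -0.02 j7 -1.44
  after turn: xyz [ 0.03 -0.02  1.82] tool x/y in tray [ 1. -0.] [-0. -1.]
```

```bash
python3 -m creep '[[0.03,0,0.5,0,0.3],[0,0,0.6,0,0.3],[0,0,0.4,0,0.3],[0,0,0.15,0,0.3],[0,0,0.08,0,0.3],[0,0,0.04,0,0.3],[0,0,0,0,0.3]]';  python3 - <<'E'
from h import *
go(.053,-.065,.0935,90)
E
```

```text
clock: 28.95
position: [0.4908, -0.3794, 0.0952]
ee_rot: [3.035, -0.809, 0.001]
force: [0.7, 0.1, -2.4]
width: 0.565
gripper_force: 35.0
tcp tray [ 0.0545 -0.0659] z 0.0952 closing 89.9 tilt 0.04 w 0.565 gf 35.0 F [ 0.7  0.1 -2.4] t 28.9
  units xyz [-0.04 -0.02  0.04] turn -0.01 j7 -1.43
  after turn: xyz [-0.04 -0.02  0.04] tool x/y in tray [1. 0.] [-0. -1.]
```

```bash
python3 -m creep '[[0,0,0.04,0,0.3],[0,0,0,0,0.3],[0,0,0,0,0.7],[0,0,0,0,0.9],[0,0,0,0,0.9],[0,0,0,0,0.9],[0,0,-0.3,0,0.95],[0,0,-0.7,0,1],[0,0,-0.7,0,1],[0,0,-0.6,0,1],[0,0,0,0,1]]';  python3 - <<'E'
from h import *
see(.128,.145)
see(.092,.112,40,(-.05,.01,-.04,.04))
see(.055,.075,reg=(-.14,.14,.15,.33))
go(-.016,.0,.15,0)
E
```

```text
clock: 30.32
position: [0.4918, -0.3802, 0.188]
ee_rot: [3.034, -0.809, 0.007]
force: [-0.1, 0.5, -0.6]
width: 0.997
gripper_force: 0.0
top 159 circ [56.8 70.2] 21.3 range [36. 64.] [77. 89.] z 0.1351
scene 360 circ [ 53.  -64.3] 24.2 range [ 29. -88.] [ 76. -41.] z 0.1351
scene 394 circ [54.  66.5] 24.4 range [30. 42.] [77. 89.] z 0.135
scene 180 circ [-17.9   1.6] 24.0 range [-24. -22.] [-10.  25.] z 0.1041
top 629 circ [ 28.8 215. ] 32.7 range [ -3. 183.] [ 61. 246.] z 0.0633
top 655 circ [-70.3 213.2] 32.7 range [-102.  181.] [-38. 245.] z 0.0634
scene 761 circ [ 28. 216.] 32.8 range [ -4. 185.] [ 60. 248.] z 0.0635
scene 887 circ [-71.2 214.1] 32.5 range [-103.  182.] [-39. 246.] z 0.0635
tcp tray [ 0.0536 -0.0657] z 0.1843 closing 90.0 tilt 0.09 w 1.0 gf 0.0 F [-0.1  0.1 -0.1] t 30.6
  units xyz [-1.74 -1.64  0.86] turn 22.49 j7 -1.45
  after turn: xyz [-1.64  1.74  0.86] tool x/y in tray [-0. -1.] [-1. -0.]
```

```bash
python3 -m creep '[[-0.4,-0.4,0,0,1],[-0.5,-0.5,0,0,1],[-0.5,-0.5,0,0,1],[-0.34,-0.24,0,0,1],[0,0,0,-1,0.7],[0,0,0,-1,0.7],[0,0,0,-1,0.7],[0,0,0,-1,0.7],[0,0,0,-1,0.7],[0,0,0,-1,0.7],[0,0,0,-1,0.7],[0,0,0,-1,0.7]]' 50; python3 -m creep '[[0,0,0,-1,0.7],[0,0,0,-1,0.7],[0,0,0,-1,0.7],[0,0,0,-1,0.7],[0,0,0,-1,0.7],[0,0,0,-1,0.7],[0,0,0,-1,0.7],[0,0,0,-1,0.7],[0,0,0,-1,0.7],[0,0,0,-1,0.7],[0,0,0,-1,0.7],[0,0,0,-1,0.7]]'; python3 -m creep '[[0,0,0,-1,0.7],[0,0,0,-1,0.7],[0,0,0,-0.5,0.7],[0,0,0,0,0.7]]';  python3 - <<'E'
from h import *
go(-.0165,.001,.08,0)
E
```

```text
clock: 32.12
position: [0.4626, -0.2882, 0.1849]
ee_rot: [3.141, 0.062, -0.001]
force: [0.1, -0.2, -0.2]
width: 0.699
gripper_force: 0.0
clock: 33.62
position: [0.4626, -0.2882, 0.1848]
ee_rot: [-2.844, -1.334, 0.001]
force: [0.3, 0.3, -0.3]
width: 0.702
gripper_force: 0.0
clock: 34.12
position: [0.4627, -0.288, 0.185]
ee_rot: [-2.719, -1.573, 0.0]
force: [-0.3, 0.3, 0.7]
width: 0.7
gripper_force: 0.0
tcp tray [-0.0154 -0.0005] z 0.185 closing 179.9 tilt 0.01 w 0.7 gf 0.0 F [-0.3  0.3  0.7] t 34.1
  units xyz [ 0.04 -0.03  2.62] turn -0.03 j7 -0.14
  after turn: xyz [ 0.04 -0.03  2.62] tool x/y in tray [-0.  1.] [1. 0.]
```

```bash
python3 -m creep '[[0,-0.03,0.5,0,0.7],[0,0,0.6,0,0.7],[0,0,0.6,0,0.7],[0,0,0.5,0,0.7],[0,0,0.3,0,0.7],[0,0,0.1,0,0.7],[0,0,0,0,0.7]]' 50;  python3 - <<'E'
from h import *
go(-.0165,.001,.08,0)
E
```

```text
clock: 35.0
position: [0.4621, -0.2872, 0.0814]
ee_rot: [2.719, 1.574, 0.0]
force: [-0.2, -0.0, 0.5]
width: 0.704
gripper_force: 0.0
tcp tray [-0.0163 -0.0001] z 0.0814 closing 179.9 tilt 0.02 w 0.704 gf 0.0 F [-0.2 -0.   0.5] t 35.0
  units xyz [ 0.03 -0.    0.03] turn -0.02 j7 -0.18
  after turn: xyz [ 0.03 -0.    0.03] tool x/y in tray [0. 1.] [1. 0.]
```

```bash
python3 -m creep '[[0,0,0,0,0],[0,0,0,0,0],[0,0,0,0,0],[0,0,0,0,0],[0,0,0,0,0],[0,0,0,0,0],[0,0,0,0,0],[0,0,0,0,0]]' 50;  python3 - <<'E'
from h import *
go(-.0165,.001,.08,0)
E
```

```text
clock: 36.0
position: [0.4618, -0.2871, 0.0811]
ee_rot: [-2.719, -1.574, 0.0]
force: [-0.1, 0.1, 0.9]
width: 0.122
gripper_force: 50.0
tcp tray [-0.0166 -0.0001] z 0.0811 closing 179.9 tilt 0.0 w 0.122 gf 50.0 F [-0.1  0.1  0.9] t 36.0
  units xyz [0.03 0.   0.03] turn -0.01 j7 -0.18
  after turn: xyz [0.03 0.   0.03] tool x/y in tray [-0.  1.] [1. 0.]
```

```bash
python3 -m creep '[[0,0,-0.15,0,0],[0,0,-0.25,0,0],[0,0,-0.3,0,0],[0,0,-0.3,0,0],[0,0,-0.25,0,0],[0,0,0,0,0],[0,0.2,0,0,0],[0,0.3,0,0,0],[0,0.2,0,0,0],[0,0.1,0,0,0],[0,0,0,0,0],[0,0,0,0,0]]' 55;  python3 - <<'E'
from h import *
see(.135,.157,40,(-.05,.04,-.05,.05))
see(.06,.080,30,(-.05,.04,-.125,.125))
go(.016,.0,.0811,0)
d=img("scene");cv2.imwrite("pics/s1.png",cv2.resize(d["pixels"][150:310,250:430],None,fx=4,fy=3.7))
E
```

```text
clock: 37.5
position: [0.4893, -0.3029, 0.131]
ee_rot: [-2.718, -1.574, 0.0]
force: [0.6, 0.6, -2.0]
width: 0.125
gripper_force: 55.0
scene 81 circ [ 3.9 16.1] 15.3 range [-10.   8.] [19. 26.] z 0.1496
top 38 circ [ 13.2 -74.4] 39.5 range [  13. -114.] [ 14. -35.] z 0.0694
scene 300 circ [13.4 52.5] 65.8 range [ 10. -13.] [ 15. 118.] z 0.0697
scene 82 circ [39.6 67.2] 22.4 range [28. 45.] [40. 90.] z 0.0721
tcp tray [ 0.0153 -0.0002] z 0.1312 closing 179.9 tilt 0.01 w 0.129 gf 55.0 F [ 0.8 -0.7 -1.4] t 37.7
  units xyz [0.01 0.02 1.25] turn -0.01 j7 -0.16
  after turn: xyz [0.01 0.02 1.25] tool x/y in tray [0. 1.] [ 1. -0.]
```

View pics/s1.png

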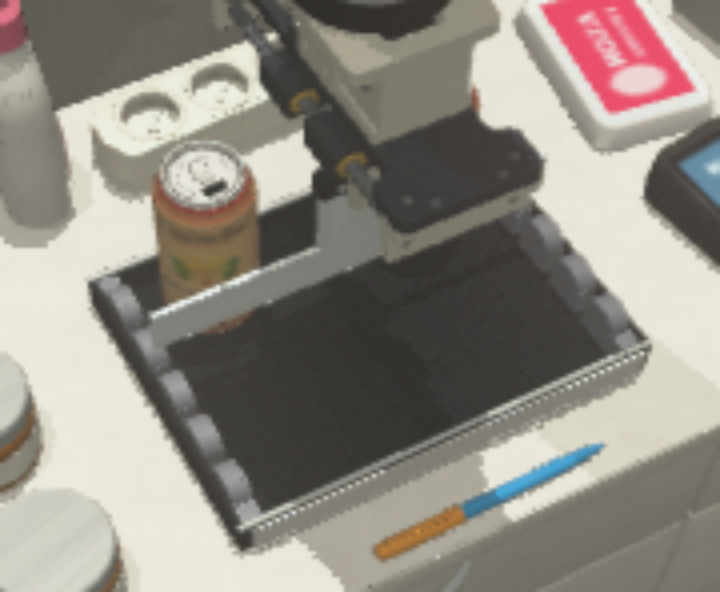

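The crop shows the lifted divider, left blade end near (150,325), hovering over the rail's gap and square to the tray. It's about 1 mm short of the slot line, so I'll lower it with a small correction.

```bash
python3 -m creep '[[0,0.02,0.2,0,0],[0,0,0.2,0,0],[0,0,0.2,0,0],[0,0,0.15,0,0],[0,0,0.1,0,0],[0,0,0,0,0]]' 55;  python3 - <<'E'
from h import *
go(.016,.0,.0811,0)
E
```

```text
clock: 38.5
position: [0.4902, -0.3033, 0.0968]
ee_rot: [-2.718, -1.574, 0.0]
force: [-0.7, 1.1, -1.9]
width: 0.126
gripper_force: 55.0
tcp tray [ 0.0161 -0.0001] z 0.0968 closing 180.0 tilt 0.03 w 0.126 gf 55.0 F [-0.7  1.1 -1.9] t 38.5
  units xyz [ 0.   -0.    0.39] turn -0.01 j7 -0.17
  after turn: xyz [ 0.   -0.    0.39] tool x/y in tray [-0.  1.] [1. 0.]
```

```bash
python3 -m creep '[[0,0,0.1,0,0],[0,0,0.1,0,0],[0,0,0.1,0,0],[0,0,0.06,0,0],[0,0,0.03,0,0],[0,0,0,0,0]]' 55;  python3 - <<'E'
from h import *
go(.016,.0,.0811,0)
E
```

```text
clock: 39.25
position: [0.4903, -0.3035, 0.0815]
ee_rot: [-2.719, -1.574, 0.0]
force: [-0.0, 0.0, -1.2]
width: 0.123
gripper_force: 55.0
tcp tray [ 0.0162 -0.0002] z 0.0815 closing 179.9 tilt 0.0 w 0.123 gf 55.0 F [-0.   0.  -1.2] t 39.2
  units xyz [ 0.01 -0.01  0.01] turn -0.01 j7 -0.17
  after turn: xyz [ 0.01 -0.01  0.01] tool x/y in tray [-0.  1.] [1. 0.]
```

```bash
python3 -m creep '[[0,0,0.03,0,0],[0,0,0.03,0,0],[0,0,0,0,0]]' 55;  python3 -m creep '[[0,0,0,0,0.3],[0,0,0,0,0.5],[0,0,0,0,0.6],[0,0,-0.1,0,0.6],[0,0,-0.5,0,0.6],[0,0,-0.7,0,0.6],[0,0,-0.8,0,0.7],[0,0,-0.6,0,0.8],[0,0,0,0,1]]'; python3 - <<'E'
from h import *
see(.092,.112,40,(-.03,.04,-.04,.04))
see(.032,.045,20,(-.01,.035,-.105,.105))
see(.128,.145)
see(.055,.075,reg=(-.14,.14,.15,.33))
go(-.07,.2145,.18,90)
d=img("scene");cv2.imwrite("pics/s2.png",cv2.resize(d["pixels"][150:310,250:430],None,fx=4,fy=3.7))
E
```

```text
clock: 39.62
position: [0.4912, -0.3039, 0.0811]
ee_rot: [2.717, 1.573, 0.002]
force: [-3.7, 1.4, 17.1]
width: 0.128
gripper_force: 55.0
clock: 40.75
position: [0.4915, -0.3039, 0.1892]
ee_rot: [2.716, 1.573, 0.003]
force: [0.5, -0.1, -0.3]
width: 0.86
gripper_force: 0.0
scene 180 circ [15.1  1.4] 24.0 range [  8. -22.] [22. 25.] z 0.1041
top 71 circ [ 16.6 -65.3] 39.3 range [  14. -105.] [ 19. -26.] z 0.0374
scene 41 circ [ 33.4 -63.8] 14.9 range [ 27. -79.] [ 35. -49.] z 0.0384
scene 280 circ [15.2  0.2] 104.7 range [  12. -105.] [ 19. 105.] z 0.0374
scene 46 circ [33.9 66.4] 15.7 range [28. 51.] [35. 82.] z 0.0391
top 396 circ [ 55.9 -65.3] 24.8 range [ 31. -89.] [ 78. -42.] z 0.1347
scene 394 circ [54.2 66.9] 24.0 range [31. 44.] [77. 89.] z 0.1349
top 629 circ [ 29.4 214.8] 33.1 range [ -3. 183.] [ 61. 246.] z 0.0632
top 649 circ [-70.1 212.7] 32.5 range [-102.  181.] [-38. 245.] z 0.0635
scene 760 circ [ 27.8 216. ] 32.5 range [ -5. 185.] [ 59. 248.] z 0.0636
scene 889 circ [-71.2 213.8] 33.1 range [-104.  182.] [-39. 246.] z 0.0635
tcp tray [ 0.0159 -0.0002] z 0.1864 closing 180.0 tilt 0.07 w 0.998 gf 0.0 F [-0.8 -0.6 -0.9] t 41.1
  units xyz [ 5.37 -2.15  0.16] turn 22.49 j7 -0.14
  after turn: xyz [-2.15 -5.37  0.16] tool x/y in tray [1. 0.] [ 0. -1.]
```

View pics/s2.png

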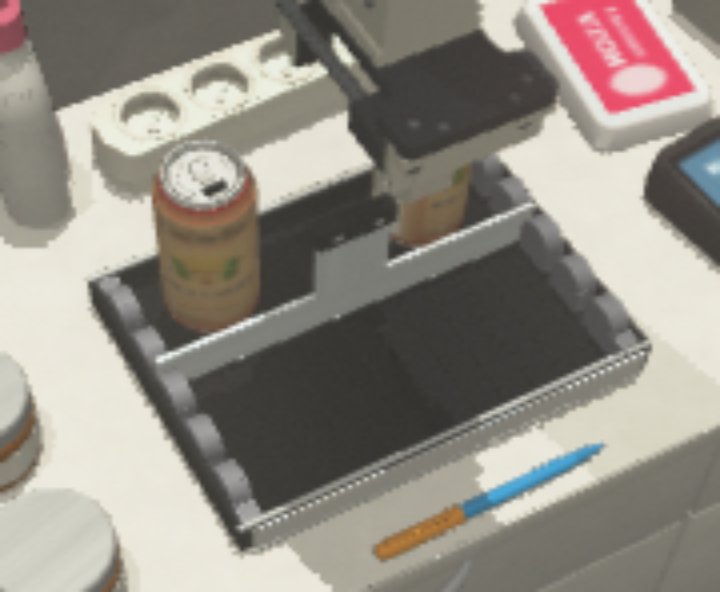

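The divider is home: its blade runs from crop (160,358) to (535,208), and the bar is at the same height as before. The cans stand behind it. Next, the jars.

```bash
python3 -m creep '[[0.4,-0.3,0,0,1],[0.7,-0.4,0,0,1],[0.8,-0.4,0,0,1],[0.8,-0.4,0,0,1],[0.8,-0.3,0,0,1],[0.8,-0.2,0,0,1],[0.7,-0.1,0,0,1],[0.37,-0.05,0,0,1],[0,0,0,1,1],[0,0,0,1,1],[0,0,0,1,1],[0,0,0,1,1]]' 45; python3 -m creep '[[0,0,0,1,1],[0,0,0,1,1],[0,0,0,1,1],[0,0,0,1,1],[0,0,0,1,1],[0,0,0,1,1],[0,0,0,1,1],[0,0,0,1,1],[0,0,0,1,1],[0,0,0,1,1],[0,0,0,1,1],[0,0,0,1,1]]'; python3 -m creep '[[0,0,0,1,1],[0,0,0,1,1],[0,0,0,1,1],[0,0,0,1,1],[0,0,0,1,1],[0,0,0,1,1],[0,0,0,0.5,1],[0,0,0,0,1]]';  python3 - <<'E'
from h import *
see(.055,.075,reg=(-.14,.14,.15,.33))
go(-.0705,.2135,.041,90)
E
```

```text
clock: 42.7
position: [0.5221, -0.0744, 0.187]
ee_rot: [2.913, 1.177, -0.001]
force: [-0.2, 0.2, 0.7]
width: 1.0
gripper_force: 0.0
clock: 44.2
position: [0.5221, -0.0743, 0.187]
ee_rot: [3.14, -0.11, -0.001]
force: [0.1, -0.5, 1.0]
width: 1.003
gripper_force: 0.0
clock: 45.2
position: [0.5224, -0.0743, 0.1871]
ee_rot: [3.036, -0.808, -0.0]
force: [0.6, -0.6, 0.3]
width: 0.999
gripper_force: 0.0
top 630 circ [ 29.  215.2] 32.3 range [ -3. 183.] [ 61. 247.] z 0.0632
scene 216 circ [ 15.1 215.9] 28.9 range [ -4. 187.] [ 15. 245.] z 0.0627
scene 888 circ [-71.2 213.5] 32.5 range [-103.  182.] [-40. 246.] z 0.0636
tcp tray [-0.0697  0.2146] z 0.1871 closing 90.0 tilt 0.01 w 1.002 gf 0.0 F [-0.7 -0.   0.6] t 45.3
  units xyz [-0.02  0.03  3.65] turn 0.0 j7 -2.03
  after turn: xyz [-0.02  0.03  3.65] tool x/y in tray [ 1. -0.] [-0. -1.]
```

```bash
python3 -m creep '[[-0.02,0.03,0.6,0,1],[0,0,0.8,0,1],[0,0,0.8,0,1],[0,0,0.6,0,1],[0,0,0.5,0,1],[0,0,0.35,0,1],[0,0,0,0,0.4],[0,0,0,0,0.4],[0,0,0,0,0.4],[0,0,0,0,0.4],[0,0,0,0,0.4]]' 45; python3 - <<'E'
from h import *
go(-.037,-.052,.15,90)
E
```

```text
clock: 46.68
position: [0.5219, -0.075, 0.0419]
ee_rot: [-3.035, 0.809, -0.002]
force: [-1.0, -0.1, 5.7]
width: 0.708
gripper_force: 45.0
tcp tray [-0.0698  0.2137] z 0.0419 closing 90.0 tilt 0.08 w 0.708 gf 45.0 F [-1.  -0.1  5.7] t 46.7
  units xyz [ 0.83  6.64 -2.71] turn -0.01 j7 -2.03
  after turn: xyz [ 0.82  6.64 -2.71] tool x/y in tray [ 1. -0.] [-0. -1.]
```

```bash
python3 -m creep '[[0,0,-0.4,0,0.4],[0,0,-0.7,0,0.4],[0,0,-0.8,0,0.4],[0,0,-0.8,0,0.4],[0.2,0.6,0,0,0.4],[0.2,0.7,0,0,0.4],[0.2,0.7,0,0,0.4],[0.2,0.7,0,0,0.4],[0.03,0.7,0,0,0.4],[0,0.7,0,0,0.4],[0,0.7,0,0,0.4],[0,0.7,0,0,0.4]]'; python3 -m creep '[[0,0.7,0,0,0.4],[0,0.4,0,0,0.4],[0,0.04,0,0,0.4],[0,0,0,0,0.4],[0,0,0,0,0.4]]';  python3 - <<'E'
from h import *
go(-.037,-.052,.0465,90)
E
```

```text
clock: 48.18
position: [0.44, -0.283, 0.15]
ee_rot: [-3.036, 0.809, -0.001]
force: [0.5, 0.4, -1.4]
width: 0.713
gripper_force: 45.0
clock: 48.8
position: [0.4186, -0.3207, 0.1491]
ee_rot: [-3.036, 0.806, 0.0]
force: [0.4, -0.3, -2.3]
width: 0.712
gripper_force: 45.0
tcp tray [-0.0374 -0.0508] z 0.1491 closing 90.0 tilt 0.03 w 0.712 gf 45.0 F [ 0.4 -0.3 -2.3] t 48.8
  units xyz [0.01 0.03 2.57] turn 0.01 j7 -1.48
  after turn: xyz [0.01 0.03 2.57] tool x/y in tray [1. 0.] [-0. -1.]
```

```bash
python3 -m creep '[[0,0.03,0.5,0,0.4],[0,0,0.7,0,0.4],[0,0,0.6,0,0.4],[0,0,0.4,0,0.4],[0,0,0.2,0,0.4],[0,0,0.1,0,0.4],[0,0,0.04,0,0.4],[0,0,0,0,0.4]]';  python3 - <<'E'
from h import *
go(-.037,-.052,.0455,90)
E
```

```text
clock: 49.8
position: [0.4176, -0.3231, 0.0479]
ee_rot: [3.035, -0.809, 0.001]
force: [-0.2, 0.1, -0.8]
width: 0.712
gripper_force: 45.0
tcp tray [-0.0371 -0.0534] z 0.0479 closing 89.9 tilt 0.04 w 0.712 gf 45.0 F [-0.2  0.1 -0.8] t 49.8
  units xyz [ 0.   -0.03  0.06] turn -0.01 j7 -1.46
  after turn: xyz [ 0.   -0.03  0.06] tool x/y in tray [1. 0.] [-0. -1.]
```

```bash
python3 -m creep '[[0,0,0.05,0,0.4],[0,0,0.03,0,0.4],[0,0,0,0,0.4],[0,0,0,0,0.75],[0,0,0,0,0.85],[0,0,0,0,0.85],[0,0,0,0,0.85],[0,0,-0.4,0,0.85],[0,0,-0.7,0,1],[0,0,-0.8,0,1],[0,0,-0.8,0,1],[0,0,-0.6,0,1]]'; python3 - <<'E'
from h import *
see(.055,.075,reg=(-.14,0,-.13,.33))
see(.055,.075,reg=(-.1,.2,.15,.33))
go(.0285,.2155,.041,90)
E
```

```text
clock: 51.3
position: [0.4176, -0.3232, 0.1789]
ee_rot: [3.035, -0.809, 0.003]
force: [0.2, -0.5, 0.1]
width: 1.001
gripper_force: 0.0
scene 702 circ [-38.9 -52.3] 32.8 range [-71. -85.] [ -8. -20.] z 0.0674
top 631 circ [ 29.1 215.8] 32.9 range [ -3. 183.] [ 61. 246.] z 0.0632
scene 764 circ [ 27.9 215.9] 32.8 range [ -5. 185.] [ 60. 248.] z 0.0634
tcp tray [-0.0372 -0.0533] z 0.1771 closing 89.9 tilt 0.08 w 1.0 gf 0.0 F [ 0.6 -0.3 -0.9] t 51.5
  units xyz [ 1.63 -6.72  3.4 ] turn -0.01 j7 -1.48
  after turn: xyz [ 1.64 -6.72  3.4 ] tool x/y in tray [ 1. -0.] [-0. -1.]
```

```bash
python3 -m creep '[[0,-0.5,0,0,1],[0,-0.7,0,0,1],[0,-0.7,0,0,1],[0.2,-0.7,0,0,1],[0.3,-0.7,0,0,1],[0.3,-0.7,0,0,1],[0.3,-0.7,0,0,1],[0.3,-0.7,0,0,1],[0.23,-0.7,0,0,1],[0,-0.5,0,0,1],[0,-0.12,0,0,1],[0,0,0,0,1]]'; python3 - <<'E'
from h import *
go(.0285,.2155,.041,90)
E
```

```text
clock: 53.0
position: [0.607, -0.1227, 0.1761]
ee_rot: [3.035, -0.809, -0.001]
force: [-0.4, -1.7, -0.7]
width: 0.996
gripper_force: 0.0
tcp tray [0.0276 0.2147] z 0.1761 closing 89.9 tilt 0.06 w 0.996 gf 0.0 F [-0.4 -1.7 -0.7] t 53.0
  units xyz [ 0.02 -0.02  3.38] turn -0.01 j7 -1.95
  after turn: xyz [ 0.02 -0.02  3.38] tool x/y in tray [ 1. -0.] [ 0. -1.]
```

```bash
python3 -m creep '[[0.02,0,0.6,0,1],[0,0,0.8,0,1],[0,0,0.8,0,1],[0,0,0.6,0,1],[0,0,0.4,0,1],[0,0,0.18,0,1],[0,0,0,0,0.4],[0,0,0,0,0.4],[0,0,0,0,0.4],[0,0,0,0,0.4],[0,0,0,0,0.4]]' 45;  python3 -m creep '[[0,0,-0.4,0,0.4],[0,0,-0.7,0,0.4],[0,0,-0.8,0,0.4],[0,0,-0.8,0,0.4],[-0.3,0,0,0,0.4],[-0.5,0,0,0,0.4],[-0.5,0,0,0,0.4],[-0.3,0,0,0,0.4],[0,0,0,0,0.4]]';python3 - <<'E'
from h import *
go(-.037,.052,.15,90)
E
```

```text
clock: 54.38
position: [0.6089, -0.1227, 0.0419]
ee_rot: [-3.035, 0.809, -0.002]
force: [-0.8, 0.7, 6.1]
width: 0.707
gripper_force: 45.0
clock: 55.5
position: [0.5521, -0.0902, 0.149]
ee_rot: [3.036, -0.808, -0.001]
force: [0.6, 0.2, -1.5]
width: 0.711
gripper_force: 45.0
tcp tray [-0.0361  0.2155] z 0.149 closing 90.0 tilt 0.05 w 0.711 gf 45.0 F [ 0.6  0.2 -1.5] t 55.5
  units xyz [-0.02  4.09 -0.02] turn -0.0 j7 -2.0
  after turn: xyz [-0.02  4.09 -0.02] tool x/y in tray [ 1. -0.] [-0. -1.]
```

```bash
python3 -m creep '[[-0.02,0.5,0,0,0.4],[0,0.7,0,0,0.4],[0,0.8,0,0,0.4],[0,0.8,0,0,0.4],[0,0.8,0,0,0.4],[0,0.4,0,0,0.4],[0,0.09,0,0,0.4],[0,0,0,0,0.4],[0,0,0,0,0.4]]' 45;python3 - <<'E'
from h import *
see(.055,.075,reg=(-.14,0,-.13,.33))
go(-.037,.052,.0465,90)
E
```

```text
clock: 56.62
position: [0.4715, -0.2311, 0.1491]
ee_rot: [-3.036, 0.806, -0.0]
force: [-0.1, -0.1, -1.3]
width: 0.709
gripper_force: 45.0
top 621 circ [-37.1 -53.4] 32.3 range [-69. -86.] [ -5. -31.] z 0.0672
scene 700 circ [-39.2 -52.5] 32.4 range [-71. -84.] [ -7. -20.] z 0.0674
tcp tray [-0.0361  0.0529] z 0.1491 closing 90.0 tilt 0.02 w 0.708 gf 45.0 F [-0.7  0.6 -1.1] t 56.7
  units xyz [-0.02  0.02  2.56] turn 0.01 j7 -1.7
  after turn: xyz [-0.02  0.02  2.56] tool x/y in tray [1. 0.] [-0. -1.]
```

```bash
python3 -m creep '[[-0.02,0.02,0.5,0,0.4],[0,0,0.7,0,0.4],[0,0,0.6,0,0.4],[0,0,0.4,0,0.4],[0,0,0.2,0,0.4],[0,0,0.1,0,0.4],[0,0,0.04,0,0.4],[0,0,0,0,0.4]]';  python3 - <<'E'
from h import *
go(-.037,.052,.0455,90)
E
```

```text
clock: 57.72
position: [0.4699, -0.2327, 0.0479]
ee_rot: [3.035, -0.809, 0.001]
force: [-0.1, 0.6, -2.4]
width: 0.711
gripper_force: 45.0
tcp tray [-0.0366  0.0511] z 0.0479 closing 89.9 tilt 0.04 w 0.711 gf 45.0 F [-0.1  0.6 -2.4] t 57.7
  units xyz [-0.01 -0.02  0.06] turn -0.01 j7 -1.68
  after turn: xyz [-0.01 -0.02  0.06] tool x/y in tray [ 1. -0.] [-0. -1.]
```

Release, lift, and back away to get a clear view.

```bash
python3 -m creep '[[0,0,0.05,0,0.4],[0,0,0.03,0,0.4],[0,0,0,0,0.4],[0,0,0,0,0.75],[0,0,0,0,0.85],[0,0,0,0,0.85],[0,0,0,0,0.85],[0,0,-0.4,0,0.85],[0,0,-0.7,0,1],[0,0,-0.8,0,1],[0,0,-0.8,0,1],[0,0,-0.8,0,1]]'; python3 -m creep '[[0,0,-0.7,0,1],[-0.5,0,0,0,1],[-0.7,0,0,0,1],[-0.7,0,0,0,1],[-0.7,0,0,0,1],[0,0,0,0,1],[0,0,0,0,1]]'; python3 - <<'E'
from h import *
see(.055,.075,reg=(-.14,.005,-.13,.33))
see(.128,.145)
see(.092,.112,40,(-.03,.04,-.04,.04))
d=img("scene");cv2.imwrite("pics/s3.png",d["pixels"])
E
```

```text
clock: 59.22
position: [0.4696, -0.2326, 0.1866]
ee_rot: [3.035, -0.809, 0.002]
force: [1.1, 1.1, 0.4]
width: 0.999
gripper_force: 0.0
clock: 60.1
position: [0.3802, -0.1811, 0.2132]
ee_rot: [3.035, -0.809, 0.003]
force: [0.5, -0.5, 0.4]
width: 1.003
gripper_force: 0.0
top 675 circ [-36.5  50.8] 32.5 range [-68.  19.] [-5. 83.] z 0.0673
top 686 circ [-37.1 -53.4] 32.4 range [-69. -86.] [ -5. -21.] z 0.0671
top 383 circ [55.5 65.3] 24.8 range [32. 41.] [80. 89.] z 0.1348
top 405 circ [ 54.8 -65.9] 25.0 range [ 31. -90.] [ 80. -42.] z 0.1345
scene 391 circ [54.2 67. ] 24.0 range [32. 44.] [78. 89.] z 0.1351
top 139 circ [16.5  0.4] 23.8 range [ 10. -23.] [23. 24.] z 0.1046
```

View pics/s3.png

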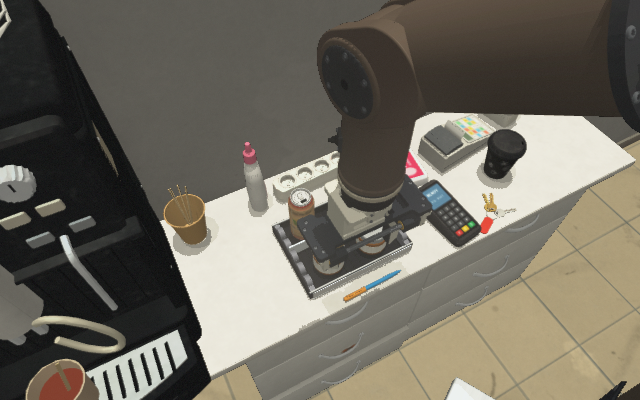

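The picture shows the gripper hovering clear above the tray at about (365,225), with the pen (372,285), cup (185,218) and reader undisturbed. The top view measures both jars in the front lane, both cans in the back lane, and the divider home at x = +16 mm. Everything is upright at the right heights.

```bash
python3 -c "
from h import *
print(sign_off())"
```

```text
the job is handed in; nothing more can be done
None
```

The lanes are swapped and the job is handed in at about 60 s on the robot clock: both jars stand in the front lane, both cans in the back lane, and the divider is home in the back slots.

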